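Set the box stop round the bend of the packing lane's guide rod

ROBOT

A 7-joint arm with a two-finger parallel gripper is mounted at the origin on the work surface. World frame = base frame: x ahead of the robot, y to its left, z up, the work surface at z = 0. Lengths are in m, angles in degrees, forces in N, time in s.
With the tool pointing down it reaches from about 0.425 to 0.875 m from the base axis. Payload 8.4 kg.
Tool frame: the origin (TCP) lies on the centre line of the jaws, within the pads' length; the fingertips stand 25 mm ahead of it and the grasp point (between the pads) lies 6 mm ahead of it; z points along the fingers, y is the direction in which the jaws open and shut (so a half turn about z gives the same grasp; the last joint's range is limited). The gripper opens to 87 mm and grips with 3 to 60 N. Pads are 19 mm wide; open, the fingers measure 117 mm over their backs; the gripper's body (75 mm by 190 mm) begins 51 mm behind the grasp point.
Start: joints at [59.003, 19.091, 2.286, 83.961, -0.768, 76.965, -3.352], TCP at [0.278, -0.588, 0.227] pointing down, gripper open.
Joint ranges: [-147.57, 147.57], [-21.85, 119.76], [-74.77, 79.35], [14.55, 137.4], [-85.83, 265.84], [4.83, 119.75], [-152.11, 152.11]. Speed limits (degrees/s): [127.2, 127.2, 159.86, 159.86, 180, 180, 180].

INTERFACE

Orientations are given as [roll, pitch, yaw] about the fixed x, y, z axes, in that order (R = Rz(yaw) Ry(pitch) Rx(roll)).
In Python, from plant import sensors, viewer, arm gives the robot as it stands. The module is installed in compiled form; this text tells all that it offers.
- The arm moves only by the tool servo_tool, never from a script. Its argument "moves" is a list of rows, each an object with "slide": the shift along the tool's x, y, z in mm, a list of three; "turn": the turn, a rotation vector about the tool's x, y, z in rad, a list of three; "hand": the finger opening in mm, from 0 to 87. A call has 1 to 12 rows; each row is the pose to reach, as a shift and turn from the pose measured when the call began, along the tool's axes at that moment; what a row does not reach only later rows make up. A row lasts 1/10 s, in which the tool goes at most 50 mm and 8.59 degrees, less where a joint would pass 70% of its speed; a pose out of reach is approached as far as the arm can. A call with a gripper value outside its range is refused whole. The fingers move at their own pace and stop on an object; "force" is the grip in N (left out, the last holds). Time passes only in rows, so rows that repeat a pose let the fingers close. It gives the time, the measured TCP pose, the force and the opening at its end, in the units of the state.
- sensors.observe(): the state, without advancing time (a new reading comes with each control period).
- viewer.camera(name): name is "side" or "top"; returns a dict with "pixels" (384x512x3 uint8, red, green, blue), "range_z" (384x512 float32, m along the optical axis (not along the pixel's ray), 0 where there is no reading), "K" (3x3 intrinsics, pixels), "rvec" (rotation vector, rad) and "tvec" (3), from world to camera coordinates, as OpenCV has them. Camera axes: x right, y down, z forward; pixel columns grow to the right and rows downward; lengths in m; the calibration is good to about 2 mm. A picture is of the moment at which its call begins.
- arm.close_job(): hands the job in, once; it reports no verdict.
The state is a dict: "time_s": time; "joints": joint angles; "joint_vel": joint speeds; "joint_torque": joint torques, N m; "position": TCP position; "orientation": TCP orientation; "ft_force": force on the tool from outside, world axes, zero at the start; "torque": the same for the moment, N m; "width": finger opening in m.
Only numpy, scipy, OpenCV 4.12 (cv2) and the standard library are available. Lean on these libraries where they do the work, as an engineer would, in place of code of your own. Each camera call takes 0.05 s, during which the arm holds its last target.

TASK

The packing lane is being set for longer gift boxes: slide the black box stop that rides on the bent guide rod along the rod, round the bend, until it rests against the aluminium clamp collar on the rod's other straight part, and let go of it there. Leave the spare stop lying on the bench where it is.

Things in the scene. Friction and masses are not known exactly. Their poses are not given: they have to be found in the camera images.
- stop: Black plastic slider hanging loosely on the rod, 0.22 kg. Origin mid-bore; x along bore (towards the bend at start), z up. Hub: 44 mm dia, 24 mm bore, 36 mm long. Grip fin on top, to pinch from above: 24 mm (x) by 14 mm thick (y), z 22 to 63 mm. Weight block below, 30 x 44 mm, to z -55 mm. At rest its origin is 6 mm below the rod's axis; raised 6 mm it clears the rod by 6 mm all round.
- guide_rod: Fixed level steel rod, 12 mm dia, axis 90 mm above bench, ends turned down to feet. Origin on bench below the bend's centre. Axis in its frame (mm, from above): from (100,-140) along +y to (100,0), quarter circle of radius 100 about the origin to (0,100), then along -x to (-110,100). The stop starts at y -105 to -35. A loose gift box 45 mm high stands inside the bend.
- collar: Aluminium clamp collar fixed on the rod's second straight part, at rod-frame x -85 to -50 mm: 40 mm dia, 16 mm long. Origin at its centre on the rod's axis; x along the rod, pointing away from the bend. With the stop against it the two origins are 26 mm apart along the rod.
- spare_stop: Bystander: a second stop, same shape and size, lying on its side loose on the bench to the right, on no rod. Origin on the bench below the centre of its bore.
Things that resemble listed ones, but are neither listed nor needed, are in the scene too. What is shaped like the stop but orange or yellow is not meant.

How it is judged (in metres and radians):
At the end, for the whole second after the job is handed in: The stop hangs on the rod at rest, upright within 20 degrees, let go, against the collar: the gap to the collar is under 10 mm (origins less than 36 mm apart in plan) (horizontal distance between stop and collar below 0.036 m and distance between stop and collar below 0.042 m and angle between stop's own z axis and vertical below 0.35 rad and linear speed of stop below 0.02 m/s and contact force between stop and the fingers below 0.1 N); the robot touches nothing.
It fails at once if the spare stop on the bench is pushed out of its place (more than 30 mm) (distance of spare_stop from where it was at the start of the episode above 0.03 m).
It also fails if it takes over 40 s, if anything falls off the work surface, if the arm or the gripper's body presses on something with over 40 N, if the wrist force passes 120 N, or if a joint passes its speed limit or range.

## Working session

There is one attempt and no reset: what is moved stays moved. The work goes in short steps, Python scripts to look and compute and a tool call to move; the robot and the scene stay as the last step left them, time stands still between calls to the robot, and variables do not carry over. Pictures are saved under pics/ and viewed, and the job is handed in when it is done.

Besides the shell and the picture viewer there is one more tool, called after ">>>" as name(argument=value, ...) on one line, values as JSON. servo_tool: Moves the arm, as the interface text tells. Its arguments: {"type":"object","properties":{"moves":{"type":"array"},"force":{"type":"number"}},"required":["moves"]}

```bash
mkdir -p pics; cat > h.py <<'E'
import numpy as np,cv2,pickle
def snap(n,tag):
    from plant import viewer
    d=viewer.camera(n); cv2.imwrite(f'pics/{tag}_{n}.png',d['pixels'][:,:,::-1]); pickle.dump(d,open(f'pics/{tag}_{n}.pkl','wb')); return d
def load(n,tag): return pickle.load(open(f'pics/{tag}_{n}.pkl','rb'))
def ray(d,u,v):
    R=cv2.Rodrigues(np.array(d['rvec'],float))[0]; t=np.array(d['tvec'],float).ravel()
    c=-R.T@t; r=R.T@np.linalg.inv(d['K'])@np.array([u,v,1.]); return c,r
def plane(d,u,v,z):
    c,r=ray(d,u,v); return c+r*(z-c[2])/r[2]
def depthpts(d):
    z=d['range_z']; v,u=np.mgrid[:384,:512]; R=cv2.Rodrigues(np.array(d['rvec'],float))[0]; t=np.array(d['tvec'],float).ravel()
    p=np.stack([u,v,np.ones_like(u)],-1)@np.linalg.inv(d['K']).T*z[...,None]
    return (p-t)@R
E
python3 - <<'E'
from h import *
from plant import sensors
print(sensors.observe())
for n in('side','top'):
    d=snap(n,'a'); print(n,ray(d,256,192),d['K'][0,0])
E
```

```text
{'time_s': 0.0, 'joints': array([59.00572062, 19.1324241 ,  2.28546385, 84.01145545, -0.766906  ,
       76.96381769, -3.35005321]), 'joint_vel': array([ 0.03029071, -0.01502225, -0.04962078, -0.0821105 , -0.07727092,
        0.07992506,  0.08370278]), 'joint_torque': array([-1.08355514e-03, -6.56340265e+01,  1.33478589e+00, -4.03809392e+01,
       -5.99204306e-02,  4.45510133e-02,  1.27574285e-04]), 'position': array([ 0.27765701, -0.58721012,  0.22654858]), 'orientation': array([-1.79907835e+02,  7.42796728e-03,  2.53106812e+01]), 'ft_force': array([-0.19850521, -0.14831438, -1.12953942]), 'torque': array([0.06648076, 0.00949356, 0.02223221]), 'width': 0.08717006152212227}
side (array([0.23109299, 0.38158795, 0.64895857]), array([ 0.43171254, -0.60263867, -0.67118336])) 347.4028765014376
top (array([ 0.42519623, -0.1005801 ,  1.05843891]), array([ 0.17880076, -0.02911697, -0.98392422])) 379.55154566114254
```

View pics/a_side.png

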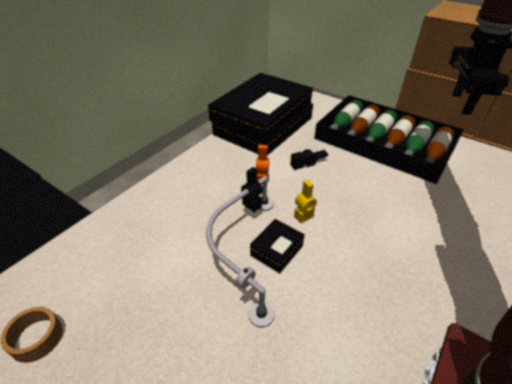

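View pics/a_top.png

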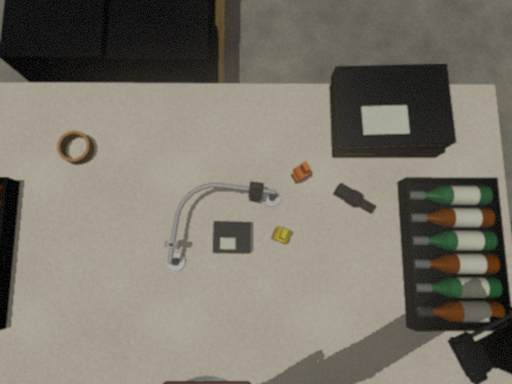

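```bash
python3 - <<'E'
from h import *
d=load('top','a');s=load('side','a')
a=cv2.resize(d['pixels'][165:285,150:310][:,:,::-1],None,fx=5,fy=5,interpolation=cv2.INTER_CUBIC)
cv2.imwrite('pics/a_topz.png',a)
a=cv2.resize(s['pixels'][130:340,190:340][:,:,::-1],None,fx=2.8,fy=2.8,interpolation=cv2.INTER_CUBIC)
cv2.imwrite('pics/a_sidez.png',a)
P=depthpts(d);Ps=depthpts(s)
for nm,p,m in(('top',P,d['range_z']>0),('side',Ps,s['range_z']>0)):
    print(nm,'table z',np.median(p[m][:,2]))
# rod-height pixels
m=(P[...,2]>0.07)&(P[...,2]<0.2)
m[:, :150]=0;m[:,320:]=0;m[:165]=0;m[285:]=0
Q=P[m];print(len(Q),np.percentile(Q[:,2],[5,50,95]))
v,u=np.nonzero(m)
hi=P[...,2]>0.12; hi&=m; print('hi',P[hi].mean(0) if hi.any() else None,hi.sum(), P[hi][:,2].max() if hi.any() else 0)
pickle.dump(Q,open('Q.pkl','wb'))
cv2.imwrite('pics/m.png',cv2.resize((m*255).astype(np.uint8)[165:285,150:310],None,fx=4,fy=4))
E
```

```text
top table z 0.00023334705236709605
side table z -0.001453615030927921
1322 [0.07307511 0.09568546 0.13008039]
hi [ 0.59492352 -0.14181425  0.14002996] 87 0.1509209024654643
```

View pics/a_topz.png

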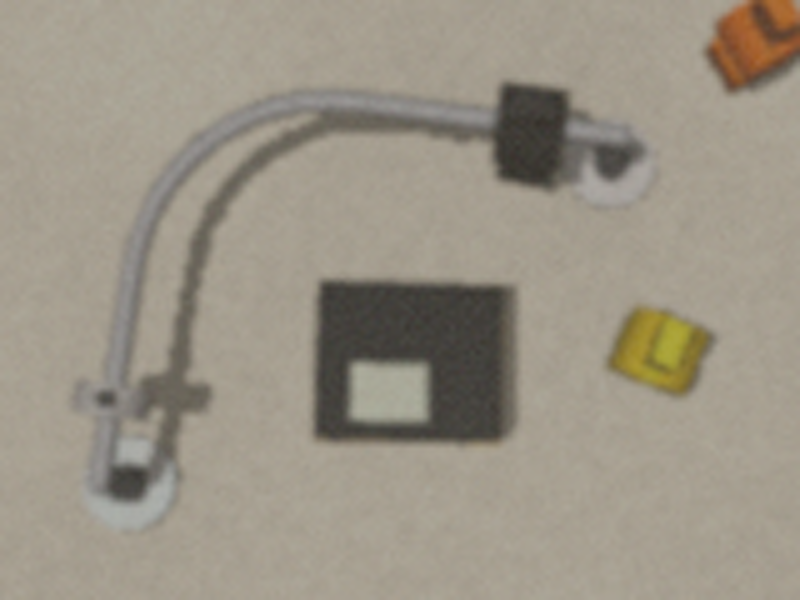

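View pics/a_sidez.png

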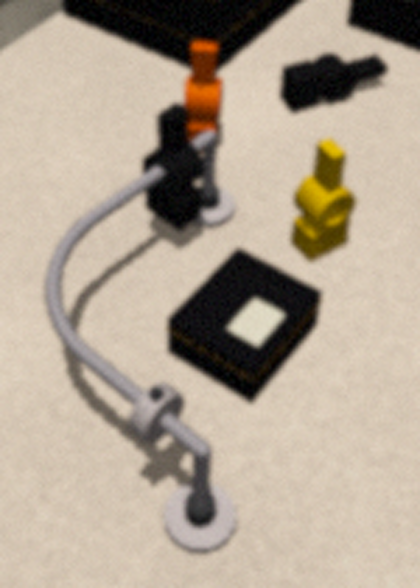

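View pics/m.png

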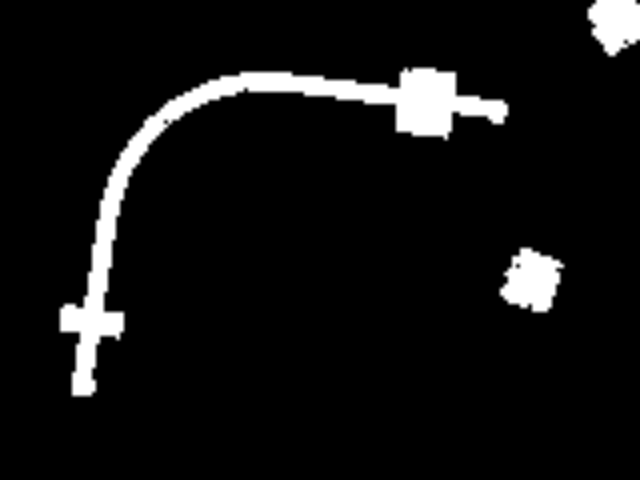

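```bash
cat > fit.py <<'E'
from h import *
from scipy.optimize import least_squares
def axisdist(q,p):
    # q = px,py,yaw ; signed distance in rod frame plan
    c,s=np.cos(q[2]),np.sin(q[2]); R=np.array([[c,s],[-s,c]]); L=(p-q[:2])@R.T
    x,y=L[:,0],L[:,1]
    return np.where(y<0,x-.1,np.where(x<0,y-.1,np.hypot(x,y)-.1)),L
def fitrod(P):
    m=(P[...,2]>.08)&(P[...,2]<.2); b=np.zeros_like(m); b[165:285,150:285]=1; m&=b
    Q=P[m]; Q=Q[Q[:,2]<.101][:,:2]
    q=np.array([.53,-.06,-.05])
    for k in range(3):
        q=least_squares(lambda q:axisdist(q,Q)[0],q,loss='soft_l1',f_scale=.004).x
        D,L=axisdist(q,Q); 
        Q=Q[(abs(D)<.008)]
    return q,Q,np.std(axisdist(q,Q)[0])
E
python3 - <<'E'
from fit import *
d=load('top','a');s=load('side','a')
q,Q,e=fitrod(depthpts(d));print('depth fit top',q[:2],np.degrees(q[2]),e,len(Q))
# colour-ray check: rod pixels on top picture on plane .09 (mask boundaries)
def w(q,L): c,s_=np.cos(q[2]),np.sin(q[2]); return np.array([c*L[0]-s_*L[1]+q[0],s_*L[0]+c*L[1]+q[1]])
def l(q,W): c,s_=np.cos(q[2]),np.sin(q[2]); D=np.asarray(W)-q[:2]; return np.array([c*D[...,0]+s_*D[...,1],-s_*D[...,0]+c*D[...,1]]).T
P=depthpts(d);Ps=depthpts(s)
for nm,PP,img in(('top',P,d),('side',Ps,s)):
    p=PP.reshape(-1,3); L=l(q,p[:,:2])
    col=img['pixels'].reshape(-1,3).astype(int)
    near=(abs(L[:,0]-.1)<.03)&(L[:,1]<0.0)&(L[:,1]>-.16)
    st=near&(p[:,2]>.118); print(nm,'fin rod y,x,z',st.sum(),np.percentile(L[st],[2,50,98],axis=0).round(4).tolist(),p[st][:,2].max())
    tp=near&(p[:,2]>.135); print('  fintop',tp.sum(),np.percentile(L[tp],[2,50,98],axis=0).round(4).tolist(),np.median(p[tp][:,2]))
    co=(L[:,0]<-.03)&(L[:,0]>-.1)&(abs(L[:,1]-.1)<.03)&(p[:,2]>.075)
    co&=(abs(L[:,1]-.1)>.009)|(p[:,2]>.1)
    print('  collar',co.sum(),np.percentile(L[co],[2,50,98],axis=0).round(4).tolist(),p[co][:,2].max())
    r=(abs(np.hypot(L[:,0],L[:,1])-.1)<.012)&(L[:,0]>0)&(L[:,1]>0)&(p[:,2]>.07); print('  bend z',np.percentile(p[r][:,2],[50,95]), np.median(np.hypot(*L[r].T)))
print('world start stop, bend ends',w(q,[.1,-.07]),w(q,[.1,0]),w(q,[0,.1]),w(q,[-.07,.1]))
# gift box
g=(P[...,2]>.035)&(P[...,2]<.055); g[:, :200]=0;g[:,260:]=0;g[:210]=0;g[260:]=0
L=l(q,P[g][:,:2]);print('giftbox',L.min(0),L.max(0),P[g][:,2].mean())
E
```

```text
depth fit top [ 0.51905898 -0.02601489] -7.484168003080246 0.0033846755443829937 660
top fin rod y,x,z 75 [[0.0936, -0.102], [0.0979, -0.0909], [0.1076, -0.0796]] 0.1509209024654643
  fintop 63 [[0.0938, -0.1021], [0.0997, -0.0915], [0.1077, -0.0795]] 0.14676422878159273
  collar 103 [[-0.0757, 0.0814], [-0.0681, 0.0971], [-0.0604, 0.1178]] 0.11571835430429754
  bend z [0.0949916  0.09829914] 0.09989928054515387
side fin rod y,x,z 123 [[0.0944, -0.0987], [0.0971, -0.0837], [0.1084, -0.0758]] 0.14696714661619392
  fintop 72 [[0.0942, -0.0997], [0.0991, -0.0859], [0.1089, -0.0759]] 0.14437875758628843
  collar 241 [[-0.0748, 0.0859], [-0.0702, 0.1101], [-0.0587, 0.1224]] 0.11394796706038986
  bend z [0.09359974 0.09575559] 0.10282085781723369
world start stop, bend ends [ 0.60908941 -0.10844378] [ 0.61820707 -0.03904012] [0.5320842  0.07313319] [0.46268054 0.08225085]
giftbox [-0.0717395  -0.09695738] [0.02024917 0.00976848] 0.04534155106788909
```

```bash
cat >> h.py <<'E'
Q0=np.array([.51906,-.02601,np.radians(-7.484)])
def rodpt(x,y):
    c,s=np.cos(Q0[2]),np.sin(Q0[2]); return np.array([c*x-s*y+Q0[0],s*x+c*y+Q0[1]])
def rel(state,xyz,yaw):
    from scipy.spatial.transform import Rotation as R
    R0=R.from_euler('xyz',state['orientation'],degrees=True); R1=R.from_euler('xyz',[180,0,yaw],degrees=True)
    return R0.inv().apply(np.array(xyz)-state['position'])*1000,(R0.inv()*R1).as_rotvec()
E
python3 - <<'E'
from h import *
from plant import sensors
P=depthpts(load('top','a')).reshape(-1,3)
a=np.array([.278,-.588]);b=rodpt(.1,-.09);t=np.clip((P[:,:2]-a)@(b-a)/((b-a)@(b-a)),.15,1)
n=np.linalg.norm(P[:,:2]-a-t[:,None]*(b-a),axis=1)<.12
print('max h on path',np.percentile(P[n&(t>.3)][:,2],[99,99.9,100]), b)
st=sensors.observe()
yaw=np.degrees(Q0[2])+90
print(rel(st,[*b,.215],yaw),rel(st,[*b,.135],yaw))
E
```

```text
max h on path [0.11493769 0.14816067 0.1509209 ] [ 0.60648569 -0.12826825]
(array([ 493.42710736, -274.34108762,   11.98798743]), array([-1.40413233e-03, -6.52711952e-04, -9.98465458e-01])) (array([ 493.43471647, -274.22253945,   91.98789923]), array([-1.40413233e-03, -6.52711952e-04, -9.98465458e-01]))
```

>>> servo_tool(moves=[{"slide": [25, -14, 0], "turn": [0, 0, -0.05], "hand": 60}, {"slide": [70, -39, 0], "turn": [0, 0, -0.14], "hand": 60}, {"slide": [115, -64, 0], "turn": [0, 0, -0.23], "hand": 60}, {"slide": [160, -89, 0], "turn": [0, 0, -0.33], "hand": 60}, {"slide": [205, -114, 0], "turn": [0, 0, -0.42], "hand": 60}, {"slide": [250, -139, 0], "turn": [0, 0, -0.51], "hand": 60}, {"slide": [295, -164, 0], "turn": [0, 0, -0.6], "hand": 60}, {"slide": [340, -189, 0], "turn": [0, 0, -0.69], "hand": 60}, {"slide": [385, -214, 0], "turn": [0, 0, -0.78], "hand": 60}, {"slide": [430, -239, 0], "turn": [0, 0, -0.87], "hand": 60}, {"slide": [470, -261, 5], "turn": [0, 0, -0.95], "hand": 60}, {"slide": [493, -274, 10], "turn": [0, 0, -1.0], "hand": 60}])

```text
time_s: 1.3
position: [0.6077, -0.1249, 0.2169]
orientation: [-180.0, -0.1, 82.9]
ft_force: [0.3, -0.5, 0.9]
width: 0.06
```

```bash
python3 - <<'E'
from h import *
from plant import sensors
for n in('side','top'): snap(n,'b')
st=sensors.observe();print(st['time_s'],st['position'],st['orientation'],st['width'],st['joints'])
b=rodpt(.1,-.09);print(rel(st,[*b,.135],82.516))
s=load('side','b');cv2.imwrite('pics/b_sidez.png',cv2.resize(s['pixels'][60:280,170:370][:,:,::-1],None,fx=2.7,fy=2.7))
E
```

```text
1.4 [ 0.60789062 -0.12187576  0.21555465] [-179.86736641   -0.26871727   83.17767092] 0.05996942965570354 [ 25.99286147  17.8214927  -23.21039066  88.1311998    6.86834647
  75.62708281  -4.76304276]
(array([-6.89184768, -0.44920751, 80.52446428]), array([-0.00234194, -0.00467658,  0.01155374]))
```

View pics/b_sidez.png

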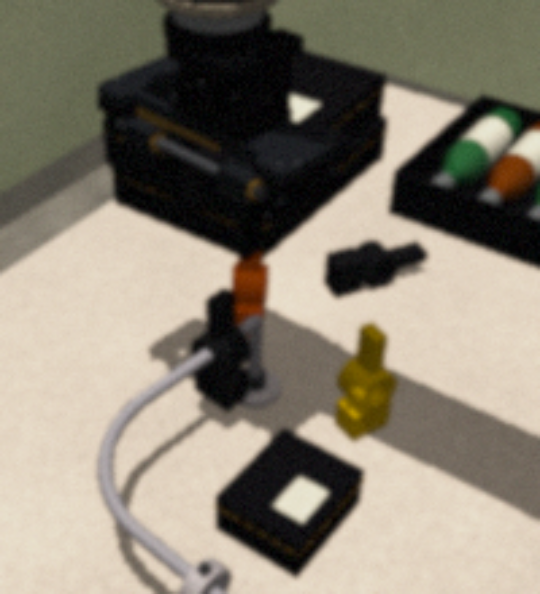

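>>> servo_tool(moves=[{"slide": [-3, 0, 10], "turn": [0, 0, 0.01], "hand": 60}, {"slide": [-6, 0, 25], "turn": [0, 0, 0.01], "hand": 60}, {"slide": [-6, 0, 35], "turn": [0, 0, 0.01], "hand": 60}, {"slide": [-6, 0, 35], "turn": [0, 0, 0.01], "hand": 60}, {"slide": [-6, 0, 35], "turn": [0, 0, 0.01], "hand": 60}])

```text
time_s: 1.9
position: [0.6067, -0.1285, 0.1803]
orientation: [-179.8, -0.3, 82.5]
ft_force: [0.1, -0.3, 0.9]
width: 0.0598
```

```bash
python3 - <<'E'
from h import *
from plant import sensors
st=sensors.observe();print(st['time_s'],st['position'],st['orientation'],st['joint_vel'].round(2))
b=rodpt(.1,-.089);print(rel(st,[*b,.135],82.516))
E
```

```text
1.9 [ 0.6066716  -0.12849771  0.18025642] [-179.83049398   -0.26150417   82.52397943] [-0.25 -0.58 -0.49 -1.09 -0.12  0.21 -0.14]
(array([ 0.9967592 , -0.08014591, 45.26187593]), array([-0.00295875, -0.0045639 ,  0.00014602]))
```

>>> servo_tool(moves=[{"slide": [1, 0, 10], "turn": [0, -0.004, 0], "hand": 60}, {"slide": [1, 0, 22], "turn": [0, -0.004, 0], "hand": 60}, {"slide": [1, 0, 34], "turn": [0, -0.004, 0], "hand": 60}, {"slide": [1, 0, 42], "turn": [0, -0.004, 0], "hand": 60}, {"slide": [1, 0, 45], "turn": [0, -0.004, 0], "hand": 60}, {"slide": [1, 0, 45], "turn": [0, -0.004, 0], "hand": 60}, {"slide": [1, 0, 45], "turn": [0, -0.004, 0], "hand": 60}])

```text
time_s: 2.6
position: [0.6069, -0.1273, 0.1356]
orientation: [-179.9, -0.0, 82.5]
ft_force: [0.1, -0.0, -0.3]
width: 0.06
```

>>> servo_tool(moves=[{"slide": [0, 0, 0], "turn": [0, 0, 0], "hand": 30}, {"slide": [0, 0, 0], "turn": [0, 0, 0], "hand": 20}, {"slide": [0, 0, 0], "turn": [0, 0, 0], "hand": 10}, {"slide": [0, 0, 0], "turn": [0, 0, 0], "hand": 5}, {"slide": [0, 0, 0], "turn": [0, 0, 0], "hand": 5}, {"slide": [0, 0, 0], "turn": [0, 0, 0], "hand": 5}], force=25)

```text
time_s: 3.2
position: [0.6069, -0.1273, 0.1356]
orientation: [-179.9, -0.0, 82.5]
ft_force: [0.1, -0.6, 0.5]
width: 0.0198
```

```bash
python3 - <<'E'
from h import *
from plant import sensors
for n in('side','top'): snap(n,'c')
st=sensors.observe();print({k:np.round(v,4) for k,v in st.items()})
s=load('side','c');cv2.imwrite('pics/c_sidez.png',cv2.resize(s['pixels'][100:300,170:370][:,:,::-1],None,fx=2.9,fy=2.9))
E
```

```text
{'time_s': np.float64(3.3), 'joints': array([ 25.8149,  21.0446, -22.5533,  93.6331,   8.552 ,  67.1487,
        -6.2013]), 'joint_vel': array([-0.1056,  0.0339, -0.0018, -0.1222, -0.0589,  0.1522,  0.0727]), 'joint_torque': array([ 7.00000e-03, -6.28213e+01, -4.84510e+00, -3.70625e+01,
       -1.25100e-01,  4.70400e-01, -2.30000e-03]), 'position': array([ 0.6072, -0.1273,  0.1357]), 'orientation': array([-1.798857e+02, -3.440000e-02,  8.252810e+01]), 'ft_force': array([ 0.1383, -0.4625,  0.3803]), 'torque': array([-0.0373, -0.0761,  0.0173]), 'width': np.float64(0.0138)}
```

View pics/c_sidez.png

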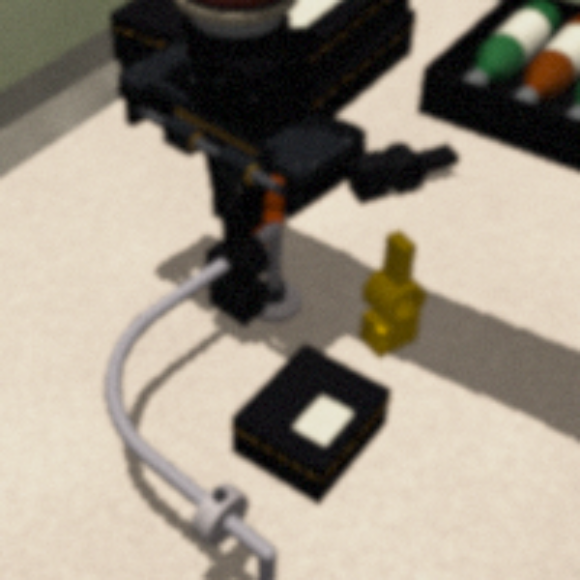

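```bash
cat > way.py <<'E'
from h import *
from plant import sensors
import sys
# s along rod measured from bend start (m): neg=straight1, 0..0.157 bend, beyond straight2
def pose(s):
    y0=np.degrees(Q0[2]);A=.1*np.pi/2
    if s<0: return rodpt(.1,s),y0+90
    if s<A:
        a=s/.1; r=.0993; return rodpt(r*np.cos(a),r*np.sin(a)),y0+90+np.degrees(a)
    return rodpt(-(s-A),.1),y0+180
def rows(slist,z):
    st=sensors.observe(); print(st['time_s'],st['position'].round(4),st['orientation'].round(2),st['ft_force'].round(1),st['torque'].round(2))
    for s in slist:
        p,y=pose(s); a,b=rel(st,[*p,z],y); print(round(s,4),a.round(1).tolist(),b.round(3).tolist())
E
python3 -c "
from way import *
rows([-.088,-.07,-.05,-.03,-.01,0],.142)"
```

```text
3.3 [ 0.6072 -0.1273  0.1357] [-1.7989e+02 -3.0000e-02  8.2530e+01] [ 0.1 -0.5  0.4] [-0.04 -0.08  0.02]
-0.088 [0.9, -0.5, -6.3] [-0.002, -0.001, 0.0]
-0.07 [18.9, -0.5, -6.3] [-0.002, -0.001, 0.0]
-0.05 [38.9, -0.5, -6.3] [-0.002, -0.001, 0.0]
-0.03 [58.9, -0.5, -6.3] [-0.002, -0.001, 0.0]
-0.01 [78.9, -0.5, -6.3] [-0.002, -0.001, 0.0]
0 [88.9, -1.2, -6.2] [-0.002, -0.001, 0.0]
```

>>> servo_tool(moves=[{"slide": [0, 0, -2], "turn": [0, 0, 0], "hand": 5}, {"slide": [0, 0, -4], "turn": [0, 0, 0], "hand": 5}, {"slide": [0, 0, -6], "turn": [0, 0, 0], "hand": 5}, {"slide": [0, 0, -6], "turn": [0, 0, 0], "hand": 5}, {"slide": [0, 0, -6], "turn": [0, 0, 0], "hand": 5}])

```text
time_s: 3.8
position: [0.6071, -0.1273, 0.1417]
orientation: [-179.9, -0.0, 82.5]
ft_force: [0.5, 0.3, -2.2]
width: 0.0138
```

>>> servo_tool(moves=[{"slide": [5, 0, 0], "turn": [0, 0, 0], "hand": 5}, {"slide": [15, 0, 0], "turn": [0, 0, 0], "hand": 5}, {"slide": [25, 0, 0], "turn": [0, 0, 0], "hand": 5}, {"slide": [35, 0, 0], "turn": [0, 0, 0], "hand": 5}, {"slide": [45, 0, 0], "turn": [0, 0, 0], "hand": 5}, {"slide": [55, 0, 0], "turn": [0, 0, 0], "hand": 5}, {"slide": [65, 0, 0], "turn": [0, 0, 0], "hand": 5}, {"slide": [73, 0, 0], "turn": [0, 0, 0], "hand": 5}, {"slide": [73, 0, 0], "turn": [0, 0, 0], "hand": 5}, {"slide": [73, 0, 0], "turn": [0, 0, 0], "hand": 5}])

```text
time_s: 4.8
position: [0.6166, -0.0551, 0.1417]
orientation: [-179.9, -0.0, 82.5]
ft_force: [-0.6, 0.1, -1.8]
width: 0.014
```

```bash
python3 - <<'E'
from way import *
rows([-.01,0,.007,.014,.021,.028,.035,.042,.049,.056,.063,.07,.077],.142)
for n in('side','top'): snap(n,'d')
s=load('side','d');cv2.imwrite('pics/d_sidez.png',cv2.resize(s['pixels'][100:300,170:370][:,:,::-1],None,fx=2.9,fy=2.9))
E
```

```text
4.8 [ 0.6166 -0.0551  0.1417] [-1.7988e+02 -1.0000e-02  8.2530e+01] [-0.6  0.1 -1.8] [-0.03 -0.1  -0.09]
-0.01 [6.1, -0.5, -0.3] [-0.002, -0.0, 0.0]
0 [16.1, -1.2, -0.3] [-0.002, -0.0, 0.0]
0.007 [23.1, -1.5, -0.3] [-0.002, -0.0, -0.07]
0.014 [30.0, -2.2, -0.3] [-0.002, -0.0, -0.14]
0.021 [36.8, -3.4, -0.3] [-0.002, -0.0, -0.21]
0.028 [43.6, -5.1, -0.2] [-0.002, -0.001, -0.28]
0.035 [50.2, -7.2, -0.2] [-0.002, -0.001, -0.35]
0.042 [56.6, -9.8, -0.2] [-0.002, -0.001, -0.42]
0.049 [62.9, -12.9, -0.2] [-0.002, -0.001, -0.49]
0.056 [68.9, -16.4, -0.2] [-0.002, -0.001, -0.56]
0.063 [74.6, -20.3, -0.2] [-0.002, -0.001, -0.63]
0.07 [80.1, -24.6, -0.2] [-0.002, -0.001, -0.7]
0.077 [85.3, -29.2, -0.2] [-0.002, -0.001, -0.77]
```

View pics/d_sidez.png

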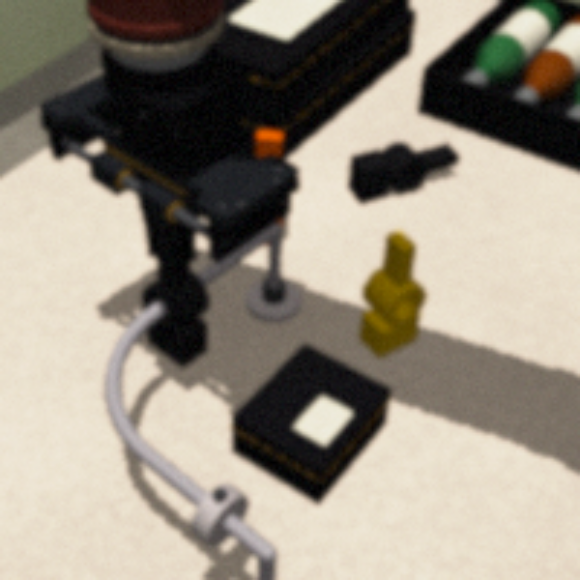

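>>> servo_tool(moves=[{"slide": [6, 0, 0], "turn": [0, 0, 0], "hand": 5}, {"slide": [16, -1, 0], "turn": [0, 0, 0], "hand": 5}, {"slide": [23, -1.5, 0], "turn": [0, 0, -0.07], "hand": 5}, {"slide": [30, -2, 0], "turn": [0, 0, -0.14], "hand": 5}, {"slide": [37, -3.5, 0], "turn": [0, 0, -0.21], "hand": 5}, {"slide": [43.5, -5, 0], "turn": [0, 0, -0.28], "hand": 5}, {"slide": [50, -7, 0], "turn": [0, 0, -0.35], "hand": 5}, {"slide": [56.5, -10, 0], "turn": [0, 0, -0.42], "hand": 5}, {"slide": [60, -11.5, 0], "turn": [0, 0, -0.455], "hand": 5}, {"slide": [63, -13, 0], "turn": [0, 0, -0.49], "hand": 5}, {"slide": [63, -13, 0], "turn": [0, 0, -0.49], "hand": 5}, {"slide": [63, -13, 0], "turn": [0, 0, -0.49], "hand": 5}])

```text
time_s: 6.1
position: [0.612, 0.0082, 0.1417]
orientation: [-179.9, -0.1, 110.5]
ft_force: [0.2, -0.3, -1.5]
width: 0.0137
```

```bash
python3 - <<'E'
from way import *
rows([.049,.056,.063,.07,.077,.084,.091,.098,.105,.112],.142)
for n in('side','top'): snap(n,'e')
s=load('side','e');cv2.imwrite('pics/e_sidez.png',cv2.resize(s['pixels'][100:300,170:370][:,:,::-1],None,fx=2.9,fy=2.9))
E
```

```text
6.1 [0.612  0.0082 0.1417] [-1.7990e+02 -6.0000e-02  1.1048e+02] [ 0.2 -0.3 -1.5] [-0.   -0.12 -0.04]
0.049 [0.6, 0.3, -0.3] [-0.002, -0.001, -0.002]
0.056 [7.6, 0.0, -0.3] [-0.002, -0.001, -0.072]
0.063 [14.5, -0.7, -0.3] [-0.002, -0.001, -0.142]
0.07 [21.3, -2.0, -0.2] [-0.002, -0.001, -0.212]
0.077 [28.1, -3.7, -0.2] [-0.002, -0.001, -0.282]
0.084 [34.7, -5.8, -0.2] [-0.002, -0.001, -0.352]
0.091 [41.1, -8.5, -0.2] [-0.002, -0.001, -0.422]
0.098 [47.3, -11.5, -0.2] [-0.001, -0.001, -0.492]
0.105 [53.4, -15.0, -0.2] [-0.001, -0.001, -0.562]
0.112 [59.1, -18.9, -0.2] [-0.001, -0.001, -0.632]
```

View pics/e_sidez.png

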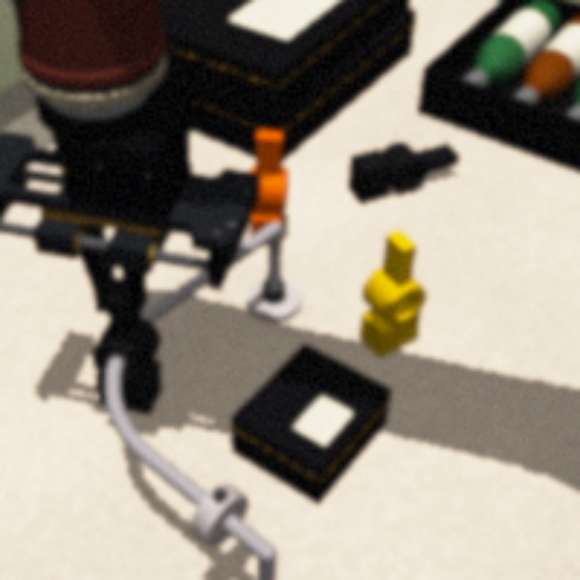

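Stop is a third of the way round the bend, no contact force. Continue.

>>> servo_tool(moves=[{"slide": [4, 0, 0], "turn": [0, 0, -0.036], "hand": 5}, {"slide": [7.5, 0, 0], "turn": [0, 0, -0.072], "hand": 5}, {"slide": [14.5, -0.5, 0], "turn": [0, 0, -0.142], "hand": 5}, {"slide": [21.5, -2, 0], "turn": [0, 0, -0.212], "hand": 5}, {"slide": [28, -3.5, 0], "turn": [0, 0, -0.282], "hand": 5}, {"slide": [34.5, -6, 0], "turn": [0, 0, -0.352], "hand": 5}, {"slide": [41, -8.5, 0], "turn": [0, 0, -0.422], "hand": 5}, {"slide": [47.5, -11.5, 0], "turn": [0, 0, -0.492], "hand": 5}, {"slide": [50.5, -13, 0], "turn": [0, 0, -0.527], "hand": 5}, {"slide": [53.5, -15, 0], "turn": [0, 0, -0.562], "hand": 5}, {"slide": [53.5, -15, 0], "turn": [0, 0, -0.562], "hand": 5}, {"slide": [53.5, -15, 0], "turn": [0, 0, -0.562], "hand": 5}])

```text
time_s: 7.4
position: [0.5794, 0.0527, 0.1418]
orientation: [-179.9, -0.1, 142.6]
ft_force: [0.1, -0.0, -1.9]
width: 0.014
```

```bash
python3 - <<'E'
from way import *
rows([.105,.1085,.112,.119,.126,.133,.14,.147,.154,.157,.16,.165],.142)
for n in('side','top'): snap(n,'f')
s=load('side','f');cv2.imwrite('pics/f_sidez.png',cv2.resize(s['pixels'][120:320,170:370][:,:,::-1],None,fx=2.9,fy=2.9))
E
```

```text
7.4 [0.5794 0.0527 0.1418] [-1.7994e+02 -9.0000e-02  1.4262e+02] [ 0.1 -0.  -1.9] [ 0.04 -0.17  0.  ]
0.105 [0.2, 0.1, -0.2] [-0.001, -0.002, -0.001]
0.1085 [3.7, 0.1, -0.2] [-0.001, -0.002, -0.036]
0.112 [7.2, -0.1, -0.2] [-0.001, -0.002, -0.071]
0.119 [14.1, -0.9, -0.1] [-0.001, -0.002, -0.141]
0.126 [20.9, -2.1, -0.1] [-0.001, -0.002, -0.211]
0.133 [27.7, -3.8, -0.1] [-0.001, -0.002, -0.281]
0.14 [34.3, -5.9, -0.1] [-0.001, -0.002, -0.351]
0.147 [40.7, -8.6, -0.1] [-0.001, -0.002, -0.421]
0.154 [47.0, -11.6, -0.1] [-0.001, -0.002, -0.491]
0.157 [49.6, -13.1, -0.1] [-0.001, -0.002, -0.521]
0.16 [52.5, -13.9, -0.1] [-0.001, -0.002, -0.522]
0.165 [56.8, -16.4, -0.1] [-0.001, -0.002, -0.522]
```

View pics/f_sidez.png

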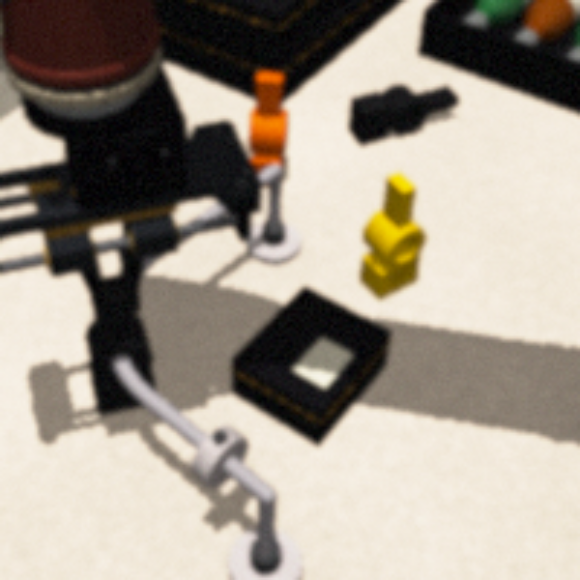

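>>> servo_tool(moves=[{"slide": [3.5, 0, 0], "turn": [0, 0, -0.036], "hand": 5}, {"slide": [7, 0, 0], "turn": [0, 0, -0.071], "hand": 5}, {"slide": [14, -1, 0], "turn": [0, 0, -0.141], "hand": 5}, {"slide": [21, -2, 0], "turn": [0, 0, -0.211], "hand": 5}, {"slide": [27.5, -4, 0], "turn": [0, 0, -0.281], "hand": 5}, {"slide": [34.5, -6, 0], "turn": [0, 0, -0.351], "hand": 5}, {"slide": [40.5, -8.5, 0], "turn": [0, 0, -0.421], "hand": 5}, {"slide": [47, -11.5, 0], "turn": [0, 0, -0.491], "hand": 5}, {"slide": [50, -13, 0], "turn": [0, 0, -0.522], "hand": 5}, {"slide": [53, -14, 0], "turn": [0, 0, -0.522], "hand": 5}, {"slide": [53, -14, 0], "turn": [0, 0, -0.522], "hand": 5}, {"slide": [53, -14, 0], "turn": [0, 0, -0.522], "hand": 5}])

```text
time_s: 8.7
position: [0.5291, 0.0736, 0.142]
orientation: [-180.0, -0.1, 172.5]
ft_force: [0.8, -0.7, -1.9]
width: 0.0138
```

```bash
python3 - <<'E'
from way import *
rows([.16,.17,.18,.19,.199],.142)
from fit import axisdist
for n in('side','top'): snap(n,'g')
for n in('side','top'):
    d=load(n,'g');P=depthpts(d).reshape(-1,3);L=axisdist(Q0,P[:,:2])[1]
    co=(L[:,0]<-.05)&(L[:,0]>-.1)&(abs(L[:,1]-.1)<.03)&(P[:,2]>.075)&(P[:,2]<.13)&((abs(L[:,1]-.1)>.009)|(P[:,2]>.1))
    print(n,'collar x',co.sum(),np.percentile(L[co],[2,50,98],axis=0).round(4).tolist() if co.any() else 0)
s=load('side','g');cv2.imwrite('pics/g_sidez.png',cv2.resize(s['pixels'][120:320,170:370][:,:,::-1],None,fx=2.9,fy=2.9))
E
```

```text
8.7 [0.5291 0.0736 0.142 ] [-1.8000e+02 -9.0000e-02  1.7246e+02] [ 0.8 -0.7 -1.9] [ 0.13 -0.09  0.01]
0.16 [-0.1, -0.1, -0.0] [-0.0, -0.002, -0.001]
0.17 [9.9, -0.1, -0.0] [-0.0, -0.002, -0.001]
0.18 [19.9, -0.1, 0.0] [-0.0, -0.002, -0.001]
0.19 [29.9, -0.1, 0.0] [-0.0, -0.002, -0.001]
0.199 [38.9, -0.1, 0.0] [-0.0, -0.002, -0.001]
side collar x 239 [[-0.0751, 0.0862], [-0.0703, 0.1106], [-0.0595, 0.1223]]
top collar x 31 [[-0.075, 0.0812], [-0.0669, 0.0847], [-0.0606, 0.0923]]
```

View pics/g_sidez.png

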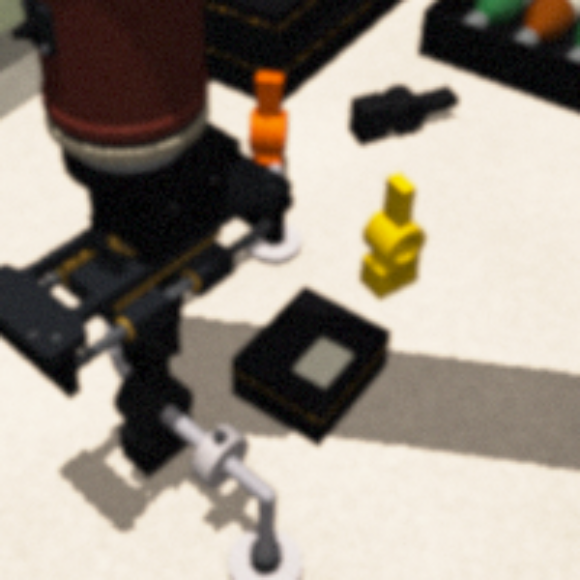

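>>> servo_tool(moves=[{"slide": [4, 0, 0], "turn": [0, 0, 0], "hand": 5}, {"slide": [10, 0, 0], "turn": [0, 0, 0], "hand": 5}, {"slide": [17, 0, 0], "turn": [0, 0, 0], "hand": 5}, {"slide": [24, 0, 0], "turn": [0, 0, 0], "hand": 5}, {"slide": [29, 0, 0], "turn": [0, 0, 0], "hand": 5}, {"slide": [32, 0, 0], "turn": [0, 0, 0], "hand": 5}, {"slide": [32, 0, 0], "turn": [0, 0, 0], "hand": 5}, {"slide": [32, 0, 0], "turn": [0, 0, 0], "hand": 5}])

```text
time_s: 9.6
position: [0.4975, 0.0777, 0.1421]
orientation: [-180.0, -0.1, 172.5]
ft_force: [1.1, -0.2, -1.7]
width: 0.0134
```

>>> servo_tool(moves=[{"slide": [1, 0, 0], "turn": [0, 0, 0], "hand": 5}, {"slide": [2, 0, 0], "turn": [0, 0, 0], "hand": 5}, {"slide": [3, 0, 0], "turn": [0, 0, 0], "hand": 5}, {"slide": [4, 0, 0], "turn": [0, 0, 0], "hand": 5}, {"slide": [4, 0, 0], "turn": [0, 0, 0], "hand": 5}, {"slide": [4, 0, 0], "turn": [0, 0, 0], "hand": 5}])

```text
time_s: 10.2
position: [0.4935, 0.0782, 0.1421]
orientation: [-180.0, -0.1, 172.5]
ft_force: [0.1, -1.0, -2.1]
width: 0.0138
```

>>> servo_tool(moves=[{"slide": [1, 0, 0], "turn": [0, 0, 0], "hand": 5}, {"slide": [1.5, 0, 0], "turn": [0, 0, 0], "hand": 5}, {"slide": [1.5, 0, 0], "turn": [0, 0, 0], "hand": 5}])

```text
time_s: 10.5
position: [0.492, 0.0784, 0.1421]
orientation: [-180.0, -0.1, 172.5]
ft_force: [0.0, -0.1, -2.1]
width: 0.014
```

>>> servo_tool(moves=[{"slide": [1, 0, 0], "turn": [0, 0, 0], "hand": 5}, {"slide": [1.5, 0, 0], "turn": [0, 0, 0], "hand": 5}, {"slide": [1.5, 0, 0], "turn": [0, 0, 0], "hand": 5}])

```text
time_s: 10.8
position: [0.4909, 0.0786, 0.1422]
orientation: [180.0, -0.0, 172.5]
ft_force: [2.2, -0.3, -2.4]
width: 0.0144
```

```bash
python3 - <<'E'
from way import *
rows([.199],.142)
for n in('side','top'): snap(n,'i')
s=load('side','i');cv2.imwrite('pics/i_sidez.png',cv2.resize(s['pixels'][200:320,200:300][:,:,::-1],None,fx=5,fy=5,interpolation=cv2.INTER_CUBIC))
E
```

```text
10.8 [0.4909 0.0786 0.1422] [ 1.8000e+02 -2.0000e-02  1.7247e+02] [ 2.2 -0.3 -2.4] [ 0.04 -0.85 -0.02]
0.199 [0.3, -0.0, 0.2] [0.0, -0.0, -0.001]
```

View pics/i_sidez.png

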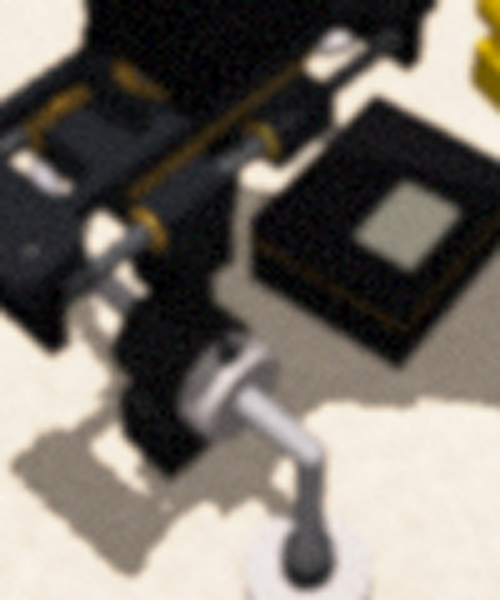

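>>> servo_tool(moves=[{"slide": [-0.5, 0, 0], "turn": [0, 0, 0], "hand": 5}, {"slide": [-0.5, 0, 2], "turn": [0, 0, 0], "hand": 5}, {"slide": [-0.5, 0, 4], "turn": [0, 0, 0], "hand": 5}, {"slide": [-0.5, 0, 6], "turn": [0, 0, 0], "hand": 5}, {"slide": [-0.5, 0, 6], "turn": [0, 0, 0], "hand": 5}, {"slide": [-0.5, 0, 6], "turn": [0, 0, 0], "hand": 5}])

```text
time_s: 11.5
position: [0.4912, 0.0785, 0.1361]
orientation: [-180.0, -0.1, 172.5]
ft_force: [-0.8, -0.9, -2.2]
width: 0.0137
```

>>> servo_tool(moves=[{"slide": [0, 0, 0], "turn": [0, 0, 0], "hand": 18}, {"slide": [0, 0, 0], "turn": [0, 0, 0], "hand": 22}, {"slide": [0, 0, 0], "turn": [0, 0, 0], "hand": 30}, {"slide": [0, 0, 0], "turn": [0, 0, 0], "hand": 40}, {"slide": [0, 0, 0], "turn": [0, 0, 0], "hand": 50}, {"slide": [0, 0, 0], "turn": [0, 0, 0], "hand": 50}, {"slide": [0, 0, 0], "turn": [0, 0, 0], "hand": 50}])

```text
time_s: 12.2
position: [0.4912, 0.0785, 0.1361]
orientation: [-180.0, -0.1, 172.5]
ft_force: [0.7, 0.4, -0.0]
width: 0.048
```

```bash
python3 - <<'E'
from way import *
rows([.199],.136)
print(sensors.observe()['width'])
for n in('side','top'): snap(n,'j')
s=load('side','j');cv2.imwrite('pics/j_sidez.png',cv2.resize(s['pixels'][200:320,200:300][:,:,::-1],None,fx=5,fy=5,interpolation=cv2.INTER_CUBIC))
E
```

```text
12.2 [0.4912 0.0785 0.1361] [-1.8000e+02 -6.0000e-02  1.7247e+02] [ 0.7  0.4 -0. ] [ 0.11 -0.12 -0.01]
0.199 [0.7, 0.0, 0.1] [-0.0, -0.001, -0.001]
0.04795696105414217
```

View pics/j_sidez.png

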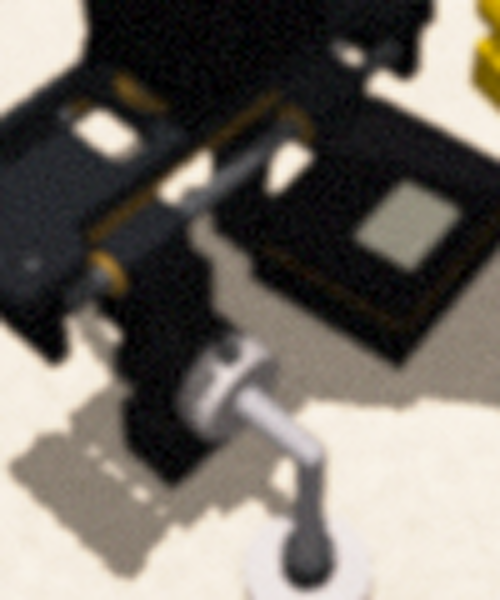

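Released and hanging. Retract straight up.

>>> servo_tool(moves=[{"slide": [0, 0, -5], "turn": [0, 0, 0], "hand": 50}, {"slide": [0, 0, -15], "turn": [0, 0, 0], "hand": 50}, {"slide": [0, 0, -30], "turn": [0, 0, 0], "hand": 50}, {"slide": [0, 0, -50], "turn": [0, 0, 0], "hand": 50}, {"slide": [0, 0, -70], "turn": [0, 0, 0], "hand": 50}, {"slide": [0, 0, -90], "turn": [0, 0, 0], "hand": 50}, {"slide": [0, 0, -105], "turn": [0, 0, 0], "hand": 50}, {"slide": [0, 0, -110], "turn": [0, 0, 0], "hand": 50}, {"slide": [0, 0, -110], "turn": [0, 0, 0], "hand": 50}, {"slide": [0, 0, -110], "turn": [0, 0, 0], "hand": 50}])

```text
time_s: 13.3
position: [0.491, 0.0783, 0.2455]
orientation: [-180.0, -0.1, 172.5]
ft_force: [-0.2, -0.4, -0.3]
width: 0.0498
```

```bash
python3 - <<'E'
from way import *
from fit import axisdist
st=sensors.observe();print(st['time_s'],st['position'],st['ft_force'].round(2),abs(st['joint_vel']).max())
for n in('side','top'): snap(n,'k')
for n in('side','top'):
    d=load(n,'k');P=depthpts(d).reshape(-1,3);L=axisdist(Q0,P[:,:2])[1]
    m=(L[:,0]<0)&(L[:,0]>-.1)&(abs(L[:,1]-.1)<.03)&(P[:,2]>.12)&(P[:,2]<.155)
    print(n,'fin',m.sum(),np.percentile(np.c_[L,P[:,2]][m],[2,50,98],axis=0).round(4).tolist() if m.any() else 0)
a=load('side','a');k=load('side','k')
# spare stop mask moved?
for nm,d in(('a',a),('k',k)):
    g=d['pixels'][140:175,283:335].max(2)<70; v,u=np.nonzero(g); print(nm,len(u),u.mean()+283,v.mean()+140)
cv2.imwrite('pics/k_sidez.png',cv2.resize(k['pixels'][130:320,180:340][:,:,::-1],None,fx=3.1,fy=3.1,interpolation=cv2.INTER_CUBIC))
E
```

```text
13.3 [0.49097891 0.07833843 0.2454587 ] [-0.16 -0.42 -0.31] 0.3742422100321459
side fin 193 [[-0.0527, 0.0956, 0.1212], [-0.0434, 0.1059, 0.1413], [-0.0294, 0.1092, 0.1469]]
top fin 0 0
a 479 308.2421711899791 156.580375782881
k 611 302.2635024549918 155.31587561374795
```

View pics/k_sidez.png

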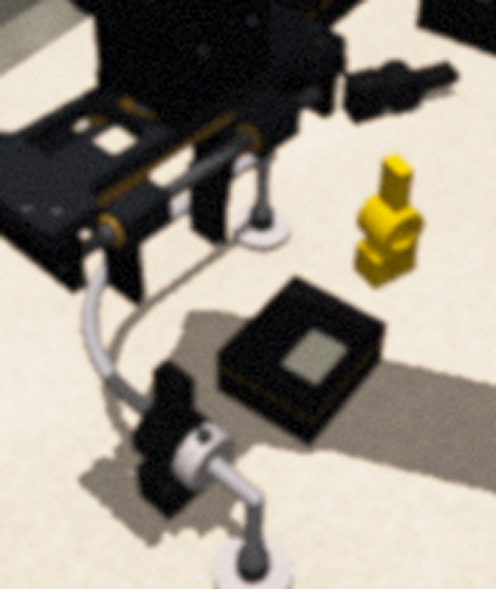

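```bash
python3 -c "
from plant import arm
print(arm.close_job())"
```

```text
the job is handed in; nothing more can be done
None
```

I slid the black stop along the rod, round the bend and up to the aluminium collar, let go of it there, and handed the job in at about 13.4 s. I gripped it by the fin and carried it 6 mm raised, with no rod contact force felt on the way.

**Against the collar:** contact showed up as about 2 N and -0.85 N m where the measurement predicted it. I backed off about 0.5 mm, lowered the stop onto the rod and released it.

**Last checks:**
- **Stop position:** from the side view, the fin centre is at rod x about -41 mm and the collar at about -68 mm. The origins are therefore about 27 mm apart, against a limit of 36 mm.
- **Stop posture:** it hangs upright, with the fin top at about 147 mm.
- **Arm:** the gripper is open and about 110 mm above where it let go, with a force reading near zero.

**Not fully confirmed:**
- **Top view:** the gripper blocked the final top view, so the end position rests on the side camera alone.
- **Spare stop:** an automatic pixel check gave a shifted centre, (308, 157) before and (302, 155) after. I think the gripper entering the crop caused this. The spare looks unmoved in the picture and the arm never went near it on the bench.

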